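Prop the chest lid open on its rod

ROBOT

A 6-joint arm with a two-finger parallel gripper is mounted at the origin on a cart in front of the work surface, level with it; the furniture and walls round the work are solid. World frame = base frame: x ahead of the robot, y to its left, z up, the work surface at z = 0. Lengths are in m, angles in degrees, forces in N, time in s.
With the tool pointing down it reaches from about 0.425 to 1.125 m from the base axis. Payload 14.9 kg.
Tool frame: the origin (TCP) lies on the centre line of the jaws, within the pads' length; the fingertips stand arm.nose_length ahead of it and the grasp point (between the pads) lies 8 mm behind it (arm.nose_length is the distance from the TCP to the fingertips, in m); z points along the fingers, y is the line along which they close (so a half turn about z gives the same grasp; the last joint's range is limited). The gripper opens to 91 mm and grips with 3 to 60 N. Pads are 32 mm wide; open, the fingers measure 118 mm over their backs; the gripper's body (76 mm by 178 mm) begins 60 mm behind the grasp point.
Start: joints at [63.524, 21.709, 99.362, -0, 58.929, -1.908], TCP at [0.291, 0.637, 0.225] pointing down, gripper open.
Joint ranges: [-158.91, 158.91], [-42.39, 125.64], [0.06, 152.35], [-60.88, 240.88], [17.5, 164.5], [-176.32, 176.32]. Speed limits (degrees/s): [108.29, 108.29, 136.94, 180, 180, 180].

INTERFACE

Orientations are given as a 3x3 rotation matrix whose columns are the frame's x, y, z axes.
In Python, from bench import arm, viewer gives the robot as it stands.
- The arm moves only by the tool step_arm, never from a script. Its argument "targets" is a list that holds one entry, the list of rows, each a list of 7 numbers: the shift along the world's x, y, z in mm, then the turn, a rotation vector about the world's x, y, z in rad, then the opening, from 0 (shut) to 1 (fully open). In form: [[[tx, ty, tz, wx, wy, wz, fingers], ...]]. A call has 1 to 8 rows; each row is the pose to reach, as a shift and turn from the pose commanded when the call began; what a row does not reach only later rows make up. A row lasts 1/10 s, in which the tool goes at most 50 mm and 8.59 degrees, less where a joint would pass 70% of its speed; a pose out of reach is approached as far as the arm can. A call with a gripper value outside its range is refused whole. The fingers move at their own pace and stop on an object; "newtons" is the grip in N (left out, the last holds). Time passes only in rows, so rows that repeat a pose let the fingers close. It gives the time, the measured TCP pose, the force, the opening and the grip force at its end, in the units of the state.
- arm.get_obs(): the state, without advancing time (a new reading comes with each control period).
- viewer.capture(name): name is "side" or "top" or "wrist"; returns the picture (480x640x3 uint8, red, green, blue); there is no depth.
- viewer.camera_info(name): a dict with "K" (3x3 intrinsics, pixels), "eye" and "attitude" of the camera in the world. Camera axes: x right, y down, z forward; pixel columns grow to the right and rows downward; lengths in m; the calibration is good to about 2 mm. A picture is of the moment at which its call begins: read the wrist's pose just before it. camera_info takes no time and is no camera call; for the wrist camera it gives the pose at the moment of the call.
- arm.sign_off(): hands the job in; it is judged then, once.
The state is a dict: "clock": time; "joint_positions": joint angles; "joint_velocities": joint speeds; "joint_torque": joint torques, N m; "position": TCP position; "ee_rot": TCP orientation; "contact_force": force on the tool from outside, world axes, zero at the start; "ft_torque": the same for the moment, N m; "opening": opening from 0.0 (shut) to 1.0 (fully open); "grasp_force": force on a finger pad.
Only numpy, scipy, OpenCV 4.12 (cv2) and the standard library are available. Lean on these libraries where they do the work, as an engineer would, in place of code of your own. Each camera call takes 0.05 s, during which the arm holds its last target. There are 200 camera calls.

TASK

Lift the lid of the wooden chest all the way up until its stiff hinge holds it, swing the prop rod on the chest's right side up out of its clip, then lower the lid gently until the rod's tip sits in the slot under the lid's steel ear and carries it. Do not let the lid drop, and leave the things round the chest where they stand.

Things in the scene. Friction and masses are not known exactly. Their poses are not given: they have to be found in the camera images.
- chest: open plywood chest, 180 deep (its x) x 200 wide (its y) x 90 mm high, walls 9 mm, fixed to the table; origin at the centre of its underside, x from its front to its hinge side (away from the robot, turned up to 0.25 rad), y left, z up
- lid (a joint): hinge of the wooden lid, in rad: 0 shut, grows as the front edge is lifted, stop at 1.31. The lid is 12 mm thick, 184 x 206, about 0.35 kg. Its stiff hinge holds it by itself only above about 1.22 rad; below about 1.0 it falls shut, in between it depends. The lid rests on the rod at about 0.87 rad
- lid_handle (a point): middle of the straight round bar handle in front of the lid's front edge: 12 mm thick, 90 mm free length along the chest's y, its axis 42 mm in front of the lid's edge and 222 mm from the hinge line, level with the middle of the lid's thickness; open between bar and edge, 96 mm above the table when shut
- lid_hinge (a point): point on the hinge line, at the middle of the lid's back edge; hinge axis along the chest's y, 96 mm above the table
- lid_slot (a point): seat of the rod's ball tip in the slot under the steel ear on the lid's right (-y) edge: a V groove, about 11 mm deep, 24 mm wide at its mouth and 11 mm at its floor, running along the chest's y, 115 mm from the hinge line and 40 mm outside the chest's wall; this point is where the ball's centre comes to lie (5 mm below the groove's floor)
- prop_rod (a joint): pivot of the steel prop rod, in rad: 0 lying level in its clip, grows as its free end swings up; about 0.96 when its tip is seated in the slot with the lid at rest on it. The pivot is stiff (0.06 N m): the rod stays where it is left. It is 8 mm thick and lies along the chest's right side, 40 mm outside the wall and 73 mm above the table, its free end towards the hinge side; it turns in an upright plane along the chest's x
- rod_tip (a point): centre of the rod's 10 mm ball tip, 127 mm from its pivot
- rod_grip (a point): middle of the rubber sleeve on the rod, 12 mm thick and 28 mm long, 107 mm from the pivot; the only part clear of the clip's cheeks when the rod lies down. With the lid up, a tool coming straight down here strikes the lid: lean the tool back towards the front of the chest by 20 to 35 degrees
- rod_pivot (a point): the rod's pivot, on the chest's right side near its front; axis along the chest's y
- cream_pot: white cream pot with lid, 43 mm across, 58 mm high, loose bystander; origin at the centre of its underside
- needle_box: flat dark carton, 56 x 88 x 22 mm, loose bystander; origin at the centre of its underside
- tape_roll: roll of black tape lying flat, 62 mm across, 19 mm high, loose bystander; origin at the centre of its underside
- spool_gold: standing cone of thread, 33 mm across, 66 mm high, loose bystander; origin at the centre of its underside
- pigment_jar: small dark jar with white cap, 53 mm across, 57 mm high, loose bystander; origin at the centre of its underside
- dauber: wool dauber on a wire loop, lying, 97 x 25 mm, loose bystander; origin at the centre of its underside

How it is judged:
By the outcome, as a careful person would: the job done as asked, in the order asked, and still so for the second after the job is handed in, with the robot touching nothing.
It also fails if it takes over 62 s, if anything falls off the work surface, if the arm or the gripper's body presses on something with over 40 N, if the wrist force passes 120 N, or if a joint passes its speed limit or range.

## Working session

There is one attempt and no reset: what is moved stays moved. The work goes in short steps, Python scripts to look and compute and a tool call to move; the robot and the scene stay as the last step left them, time stands still between calls to the robot, and variables do not carry over. Pictures are saved under pics/ and viewed, at most 10 in all, crops included, and the job is handed in when it is done.

Besides the shell and the picture viewer there is one more tool, called after "Request:" by a JSON object that holds its "method" and its "body", one argument or row to a line. step_arm: Moves the arm, as the interface text tells. Its arguments: {"type":"object","properties":{"targets":{"type":"array","items":{"type":"array","items":{"type":"array","items":{"type":"number"}}}},"newtons":{"type":"number"}},"required":["targets"]}

```bash
ls; mkdir -p pics; python3 - <<'E'
from bench import arm, viewer
import cv2
print(arm.nose_length); o=arm.get_obs(); print(o['clock'],o['position'],o['ee_rot'])
for n in ['side','top']:
    cv2.imwrite(f'pics/{n}0.png',viewer.capture(n)[:,:,::-1]); i=viewer.camera_info(n); print(n,i)
E
```

```text
pics
0.011
0.0 [0.29086147 0.6362516  0.22426071] [[-9.09468867e-01  4.15771677e-01 -5.40533720e-04]
 [ 4.15772024e-01  9.09468274e-01 -1.04029137e-03]
 [ 5.90745826e-05 -1.17085141e-03 -9.99999313e-01]]
side {'K': array([[444.46641681,   0.        , 320.41170053],
       [  0.        , 444.46641681, 237.35425451],
       [  0.        ,   0.        ,   1.        ]]), 'eye': array([ 0.26059412, -0.51588355,  0.65833894]), 'attitude': array([[ 0.8630521 , -0.33558668,  0.37752173],
       [-0.50511172, -0.5707284 ,  0.64740347],
       [-0.00179761, -0.74943357, -0.66207711]])}
top {'K': array([[531.6303555 ,   0.        , 312.07914503],
       [  0.        , 531.6303555 , 240.01236215],
       [  0.        ,   0.        ,   1.        ]]), 'eye': array([0.3253598 , 0.03166407, 1.30816991]), 'attitude': array([[-0.01129095, -0.98196095,  0.1887464 ],
       [-0.99966828,  0.01545474,  0.02060304],
       [-0.02314841, -0.18845116, -0.98180971]])}
```

View pics/side0.png

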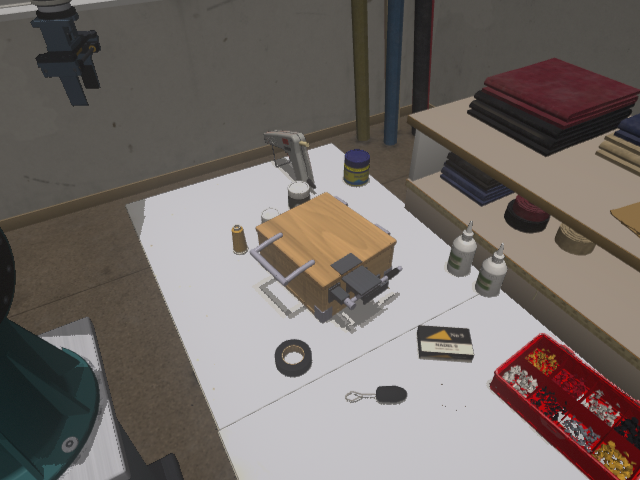

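View pics/top0.png

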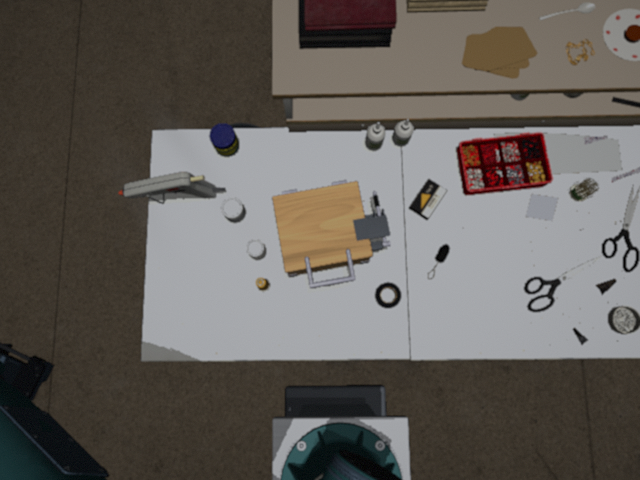

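```bash
python3 - <<'E'
import cv2,numpy as np
a=cv2.imread('pics/top0.png')[165:295,255:400]; b=cv2.imread('pics/side0.png')[185:325,230:410]
r=lambda i,w:cv2.resize(i,(w,int(i.shape[0]*w/i.shape[1])),interpolation=cv2.INTER_CUBIC)
a=cv2.resize(a,None,fx=2.7,fy=2.7,interpolation=2); b=cv2.resize(b,None,fx=2.2,fy=2.2,interpolation=2)
c=np.zeros((max(a.shape[0],b.shape[0]),a.shape[1]+b.shape[1],3),np.uint8);c[:a.shape[0],:a.shape[1]]=a;c[:b.shape[0],a.shape[1]:]=b
print(c.shape,a.shape);cv2.imwrite('pics/c0.png',c)
E
```

```text
(351, 788, 3) (351, 392, 3)
```

View pics/c0.png

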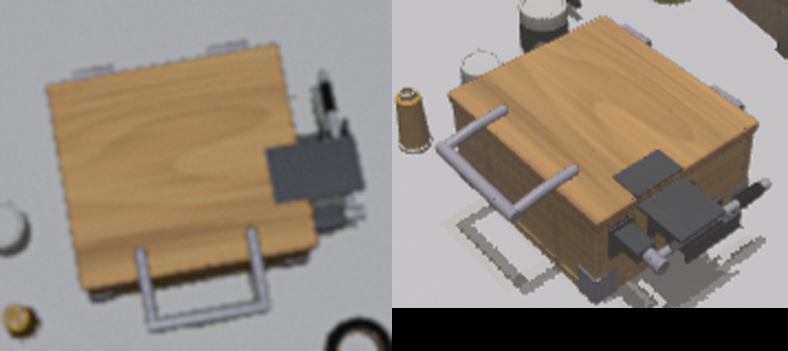

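```bash
cat > fit.py <<'E'
import numpy as np, cv2
from scipy.optimize import least_squares
from bench import viewer
def proj(n,P):
    i=viewer.camera_info(n); c=(np.atleast_2d(P)-i['eye'])@i['attitude']; q=c@np.array(i['K']).T; return q[:,:2]/q[:,2:]
def world(p,P):
    c,s=np.cos(p[2]),np.sin(p[2]); P=np.atleast_2d(P)
    return P@np.array([[c,s,0],[-s,c,0],[0,0,1.]])+[p[0],p[1],0]
E
python3 - <<'E'
from fit import *
T=np.array([[47,88],[277,44],[316,240],[82,282],[209,316]])/2.7+[255,165]
S=(np.array([[603,16],[757,126],[600,222],[448,95],[477,182]])-[392,0])/2.2+[230,185]
P=np.array([[.092,.103,.102],[.092,-.103,.102],[-.092,-.103,.102],[-.092,.103,.102],[-.132,0,.096]])
def f(p): 
    W=world(p,P); return np.r_[proj('top',W)-T,proj('side',W)-S].ravel()
for m in (0,1):
    r=least_squares(f,[.65,.03,0.1],loss='soft_l1'); print(r.x,r.fun.reshape(-1,2).round(1).tolist())
    break
p=r.x
for n,q in dict(handle=[-.132,0,.096],hinge=[.09,0,.096],tip=[.09-.115,-.14,.1]).items(): print(n,world(p,q))
# bystanders
i=viewer.camera_info('top')
for n,u,v,z in [('pot1',257,247,.058),('pot2',233,208,.057),('spool',263,283,.06),('tape',388,295,.019),('box',429,199,.022),('gun',190,183,.05),('rodtipish',375,195,.073)]:
    d=i['attitude']@np.linalg.inv(i['K'])@[u,v,1]; print(n,(i['eye']+d*(z-i['eye'][2])/d[2]).round(3))
E
```

```text
[0.59099483 0.03337222 0.17419916] [[-0.7, -1.4], [0.1, -1.2], [1.7, 1.9], [0.0, 3.1], [0.5, -0.5], [0.2, -1.1], [2.0, -2.3], [-1.0, 1.5], [-1.0, -1.0], [-0.0, -0.1]]
handle [[0.46099256 0.01049405 0.096     ]]
hinge [[0.67963274 0.04897097 0.096     ]]
tip [[ 0.59063791 -0.10884196  0.1       ]]
pot1 [0.551 0.19  0.058]
pot2 [0.648 0.25  0.057]
spool [0.464 0.175 0.06 ]
tape [ 0.435 -0.123  0.019]
box [ 0.672 -0.233  0.022]
gun [0.716 0.359 0.05 ]
rodtipish [ 0.67  -0.095  0.073]
```

Request:
{"method": "step_arm", "body": {
  "targets": [
    [[170, -626, -24, 0, 0, -0.967, 0.4], [170, -626, -24, 0, 0, -0.967, 0.4], [170, -626, -24, 0, 0, -0.967, 0.4], [170, -626, -24, 0, 0, -0.967, 0.4], [170, -626, -24, 0, 0, -0.967, 0.4], [170, -626, -24, 0, 0, -0.967, 0.4], [170, -626, -24, 0, 0, -0.967, 0.4], [170, -626, -24, 0, 0, -0.967, 0.4]]
  ],
  "newtons": 30
}}

```text
clock: 0.9
position: [0.3958, 0.249, 0.2101]
ee_rot: [[-0.172, 0.985, 0.0], [0.985, 0.172, 0.0], [0.0, 0.0, -1.0]]
contact_force: [0.8, 0.9, 0.4]
opening: 0.4
grasp_force: 0.0
```

Request:
{"method": "step_arm", "body": {
  "targets": [
    [[65, -239, -10, 0, 0, 0, 0.4], [65, -239, -10, 0, 0, 0, 0.4], [65, -239, -10, 0, 0, 0, 0.4], [65, -239, -10, 0, 0, 0, 0.4], [65, -239, -10, 0, 0, 0, 0.4], [65, -239, -10, 0, 0, 0, 0.4], [65, -239, -10, 0, 0, 0, 0.4]]
  ]
}}

```text
clock: 1.6
position: [0.4607, 0.0111, 0.1999]
ee_rot: [[-0.172, 0.985, -0.001], [0.985, 0.172, 0.0], [0.0, -0.001, -1.0]]
contact_force: [1.3, -0.0, 0.7]
opening: 0.399
grasp_force: 0.0
```

```bash
python3 - <<'E'
from fit import *
from bench import arm
o=arm.get_obs();print(o['clock'],o['position'],o['joint_positions'])
p=[.591,.0334,.1742]
im=viewer.capture('wrist')[:,:,::-1].copy()
cv2.imwrite('pics/w1.png',im)
print(proj('wrist',world(p,[[-.132,.045,.096],[-.132,0,.096],[-.132,-.045,.096],[-.092,.103,.102],[-.092,-.103,.102]])).round(0).tolist())
E
```

```text
1.6 [0.46066047 0.01107218 0.19991096] [-1.52520549e+00  1.66024759e+00  1.27181670e+02  8.42163644e-03
  5.11927279e+01 -1.14067075e+01]
[[320.0, 177.0], [320.0, 243.0], [320.0, 304.0], [388.0, 80.0], [375.0, 381.0]]
```

View pics/w1.png

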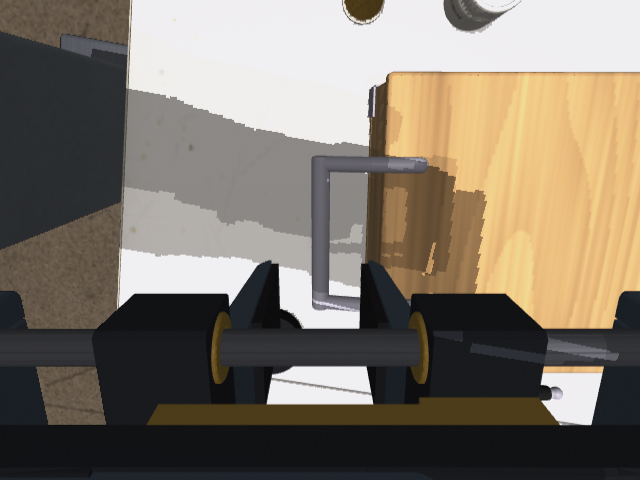

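Request:
{"method": "step_arm", "body": {
  "targets": [
    [[-1, 7, -45, 0, 0, 0, 0.4], [-1, 7, -80, 0, 0, 0, 0.4], [-1, 7, -112, 0, 0, 0, 0.4], [-1, 7, -112, 0, 0, 0, 0.4], [-1, 7, -112, 0, 0, 0, 0.05], [-1, 7, -112, 0, 0, 0, 0.05], [-1, 7, -112, 0, 0, 0, 0.05], [-1, 7, -112, 0, 0, 0, 0.05]]
  ]
}}

```text
clock: 2.45
position: [0.4598, 0.0189, 0.0894]
ee_rot: [[-0.174, 0.985, 0.0], [0.985, 0.174, -0.0], [-0.0, 0.0, -1.0]]
contact_force: [-9.7, -0.3, 14.7]
opening: 0.124
grasp_force: 30.0
```

Request:
{"method": "step_arm", "body": {
  "targets": [
    [[0.7, 0.1, 17.7, 0, 0, 0, 0.05], [2.8, 0.5, 35.4, 0, 0, 0, 0.05], [6.3, 1.1, 52.8, 0, 0, 0, 0.05], [11.1, 2, 69.8, 0, 0, 0, 0.05], [17.3, 3, 86.5, 0, 0, 0, 0.05], [24.7, 4.3, 102.5, 0, 0, 0, 0.05], [33.4, 5.9, 117.9, 0, 0, 0, 0.05], [43.3, 7.6, 132.6, 0, 0, 0, 0.05]]
  ]
}}

```text
clock: 3.25
position: [0.5003, 0.026, 0.2215]
ee_rot: [[-0.174, 0.985, -0.006], [0.985, 0.174, -0.001], [-0.0, -0.006, -1.0]]
contact_force: [-19.0, -5.9, 9.0]
opening: 0.125
grasp_force: 30.0
```

Request:
{"method": "step_arm", "body": {
  "targets": [
    [[9, 1.6, 14, 0, 0, 0, 0.05], [21, 3.6, 27, 0, 0, 0, 0.05], [34, 6, 39, 0, 0, 0, 0.05], [48, 8.5, 50, 0, 0, 0, 0.05], [62.7, 11, 59.5, 0, 0, 0, 0.05], [78, 13.8, 68, 0, 0, 0, 0.05], [94.2, 16.6, 75, 0, 0, 0, 0.05], [110.5, 19.5, 80.6, 0, 0, 0, 0.05]]
  ]
}}

```text
clock: 4.05
position: [0.6141, 0.0456, 0.3037]
ee_rot: [[-0.174, 0.985, 0.001], [0.985, 0.174, -0.001], [-0.001, 0.001, -1.0]]
contact_force: [-1.1, -4.8, 0.9]
opening: 0.125
grasp_force: 30.0
```

```bash
python3 - <<'E'
import cv2
from bench import viewer,arm
im=viewer.capture('side')[60:360,180:580,::-1]; cv2.imwrite('pics/s1.png',cv2.resize(im,None,fx=2,fy=2,interpolation=2)); print(arm.get_obs()['position'])
E
```

```text
[0.6162488  0.04593363 0.30413751]
```

View pics/s1.png

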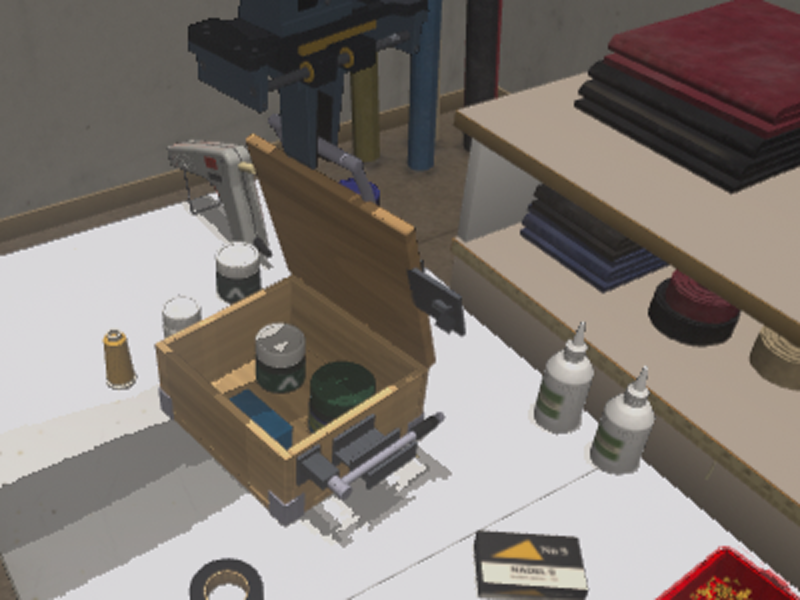

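Request:
{"method": "step_arm", "body": {
  "targets": [
    [[2, 0.4, 0.4, 0, 0, 0, 0.05], [4, 0.7, 0.6, 0, 0, 0, 0.05], [4, 0.7, 0.6, 0, 0, 0, 0.05]]
  ]
}}

```text
clock: 4.4
position: [0.6179, 0.0462, 0.3045]
ee_rot: [[-0.174, 0.985, 0.003], [0.985, 0.174, -0.001], [-0.001, 0.003, -1.0]]
contact_force: [-4.2, -4.7, 16.1]
opening: 0.125
grasp_force: 30.0
```

Request:
{"method": "step_arm", "body": {
  "targets": [
    [[-1, 0, 0, 0, 0, 0, 0.4], [-1, 0, 0, 0, 0, 0, 0.4], [-1, 0, 0, 0, 0, 0, 0.4], [-1, 0, 15, 0, 0, 0, 0.4], [-1, 0, 40, 0, 0, 0, 0.4], [-21, -4, 75, 0, 0, 0, 0.4], [-71, -14, 75, 0, 0, 0, 0.4], [-121, -24, 75, 0, 0, 0, 0.4]]
  ]
}}

```text
clock: 5.2
position: [0.4977, 0.023, 0.3785]
ee_rot: [[-0.175, 0.985, 0.002], [0.985, 0.175, 0.0], [-0.0, 0.002, -1.0]]
contact_force: [-0.3, -1.1, 1.3]
opening: 0.398
grasp_force: 0.0
```

```bash
cat > lean.py <<'E'
import numpy as np
from scipy.spatial.transform import Rotation as R
from bench import arm
yaw=.174
cx=np.array([np.cos(yaw),np.sin(yaw),0]);cy=np.array([-cx[1],cx[0],0]);cz=np.array([0,0,1.])
def tool(deg): # tool x toward front, y along -chest... 
    a=np.radians(deg); z=np.sin(a)*cx-np.cos(a)*cz; x=-np.cos(a)*cx-np.sin(a)*cz
    return np.c_[x,np.cross(z,x),z]
def delta(Rt,g,back=0,o=None):
    o=o or arm.get_obs(); t=np.array(g)+(.008-back)*Rt[:,2]
    return ((t-o['position'])*1000).round(1),(R.from_matrix(Rt)*R.from_matrix(o['ee_rot']).inv()).as_rotvec().round(3)
E
python3 - <<'E'
from lean import *
print(arm.get_obs()['joint_positions'].round(1))
g=[.6585,-.0908,.073]
print(delta(tool(30),g,.12))
E
```

```text
[ -0.   -6.6 114.9   0.   71.6 -10.1]
(array([ 105.6, -123.5, -208.5]), array([-0.334, -0.474,  1.53 ]))
```

Request:
{"method": "step_arm", "body": {
  "targets": [
    [[0, -30, 0, -0.334, -0.474, 1.53, 0.4], [0, -60, 0, -0.334, -0.474, 1.53, 0.4], [0, -123, -20, -0.334, -0.474, 1.53, 0.4], [20, -123, -40, -0.334, -0.474, 1.53, 0.4], [50, -123, -60, -0.334, -0.474, 1.53, 0.4], [60, -123, -80, -0.334, -0.474, 1.53, 0.4], [60, -123, -80, -0.334, -0.474, 1.53, 0.4], [60, -123, -80, -0.334, -0.474, 1.53, 0.4]]
  ]
}}

```text
clock: 6.0
position: [0.5587, -0.0998, 0.2971]
ee_rot: [[-0.888, 0.243, 0.39], [0.256, 0.967, -0.018], [-0.381, 0.083, -0.921]]
contact_force: [0.2, -0.7, -0.1]
opening: 0.404
grasp_force: 0.0
```

```bash
python3 - <<'E'
from lean import *
o=arm.get_obs();print(o['joint_positions'].round(1),o['position'])
print(delta(tool(30),[.6585,-.0908,.073],.12))
E
```

```text
[-14.6  -4.  123.4   7.4  38.2 -94.5] [ 0.55867049 -0.09980473  0.29706195]
(array([  44.7,   -0.7, -127.1]), array([-0.089, -0.129,  0.414]))
```

Request:
{"method": "step_arm", "body": {
  "targets": [
    [[10, 0, -20, -0.089, -0.129, 0.414, 0.4], [20, 0, -40, -0.089, -0.129, 0.414, 0.4], [30, 0, -70, -0.089, -0.129, 0.414, 0.4], [44.7, -0.7, -100, -0.089, -0.129, 0.414, 0.4], [44.7, -0.7, -127, -0.089, -0.129, 0.414, 0.4], [44.7, -0.7, -127, -0.089, -0.129, 0.414, 0.4]]
  ]
}}

```text
clock: 6.6
position: [0.6018, -0.1001, 0.1667]
ee_rot: [[-0.857, -0.168, 0.487], [-0.144, 0.986, 0.087], [-0.495, 0.005, -0.869]]
contact_force: [0.2, 0.6, 0.6]
opening: 0.4
grasp_force: 0.0
```

```bash
python3 - <<'E'
from lean import *
from fit import *
o=arm.get_obs();print(o['joint_positions'].round(1))
print(delta(tool(30),[.6585,-.0908,.073],.12))
p=[.590,.0393,.174]
P=world(p,[[-.065,-.14,.073],[.042,-.14,.073],[.062,-.14,.073],[-.09,-.1,.09]])
a=viewer.capture('wrist')[:,:,::-1]; print('w',proj('wrist',P).round(0).tolist())
b=viewer.capture('side')[:,:,::-1]; print('s',proj('side',P).round(0).tolist(), ((proj('side',P)-[280,200])*400/160).round(0).tolist())
c=np.zeros((600,800,3),np.uint8); c[:300,:400]=cv2.resize(a,(400,300),interpolation=3); c[:300,400:]=cv2.resize(b[200:320,280:440],(400,300),interpolation=2)
t=viewer.capture('top')[:,:,::-1]; print('t',proj('top',P).round(0).tolist(),((proj('top',P)-[330,170])*5).round(0).tolist())
c[300:,:400]=cv2.resize(t[170:230,330:410],(400,300),interpolation=2)
c[300:,400:]=a[160:460,60:460]
cv2.imwrite('pics/m2.png',c)
E
```

```text
[ -17.1   11.2  125.5   39.4   20.9 -151.1]
(array([ 1.6, -0.4,  3.3]), array([-0.003, -0.006,  0.005]))
w [[316.0, 86.0], [318.0, 236.0], [318.0, 255.0], [408.0, 48.0]]
s [[347.0, 302.0], [390.0, 272.0], [398.0, 267.0], [321.0, 289.0]] [[168.0, 254.0], [276.0, 181.0], [294.0, 168.0], [102.0, 222.0]]
t [[383.0, 244.0], [374.0, 201.0], [372.0, 193.0], [369.0, 256.0]] [[266.0, 371.0], [219.0, 155.0], [211.0, 115.0], [196.0, 432.0]]
```

View pics/m2.png

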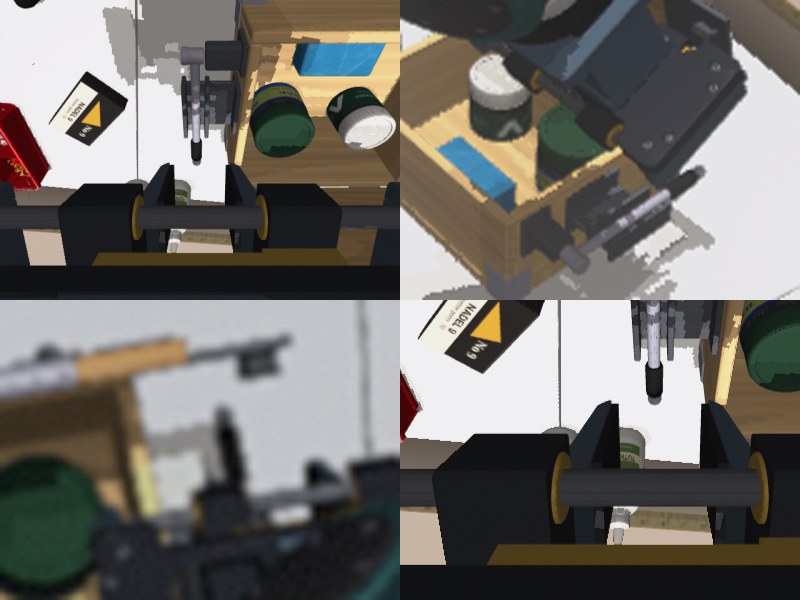

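```bash
python3 - <<'E'
from lean import *
for b in (.06,.03,0): print(delta(tool(30),[.6667,-.0914,.073],b))
E
```

```text
(array([ 37. ,   4.8, -53.8]), array([-0.001,  0.   ,  0.005]))
(array([ 51.8,   7.4, -79.8]), array([-0.001,  0.   ,  0.005]))
(array([  66.6,   10. , -105.8]), array([-0.001,  0.   ,  0.005]))
```

Request:
{"method": "step_arm", "body": {
  "targets": [
    [[18, 2, -27, 0, 0, 0.005, 0.4], [37, 5, -54, 0, 0, 0.005, 0.4], [52, 7.4, -80, 0, 0, 0.005, 0.4], [60, 9, -94, 0, 0, 0.005, 0.4], [66.6, 10, -106, 0, 0, 0.005, 0.4], [66.6, 10, -106, 0, 0, 0.005, 0.4]]
  ],
  "newtons": 15
}}

```text
clock: 7.35
position: [0.6739, -0.1011, 0.0764]
ee_rot: [[-0.858, -0.191, 0.477], [-0.15, 0.981, 0.123], [-0.491, 0.034, -0.87]]
contact_force: [-0.3, 0.4, 0.7]
opening: 0.4
grasp_force: 0.0
```

Request:
{"method": "step_arm", "body": {
  "targets": [
    [[0, 0, 0, 0, 0, 0, 0.05], [0, 0, 0, 0, 0, 0, 0.05], [0, 0, 0, 0, 0, 0, 0.05], [0, 0, 0, 0, 0, 0, 0.05]]
  ]
}}

```text
clock: 7.75
position: [0.6721, -0.097, 0.0767]
ee_rot: [[-0.859, -0.196, 0.474], [-0.151, 0.98, 0.131], [-0.49, 0.041, -0.871]]
contact_force: [3.5, 30.5, 6.0]
opening: 0.211
grasp_force: 15.2
```

```bash
python3 - <<'E'
from lean import *
import cv2
from bench import viewer
o=arm.get_obs();print(o['joint_positions'].round(1)); print(o['position']-.008*o['ee_rot'][:,2])
a=viewer.capture('wrist')[:,:,::-1]; b=viewer.capture('side')[:,:,::-1]
c=np.zeros((400,800,3),np.uint8); c[:,:400]=a[80:480,120:520]; c[:,400:]=cv2.resize(b[180:320,300:440],(400,400),interpolation=2)
cv2.imwrite('pics/m3.png',c)
E
```

```text
[ -15.7   26.   117.8   55.5   18.  -167.2]
[ 0.66834474 -0.09809113  0.08368243]
```

View pics/m3.png

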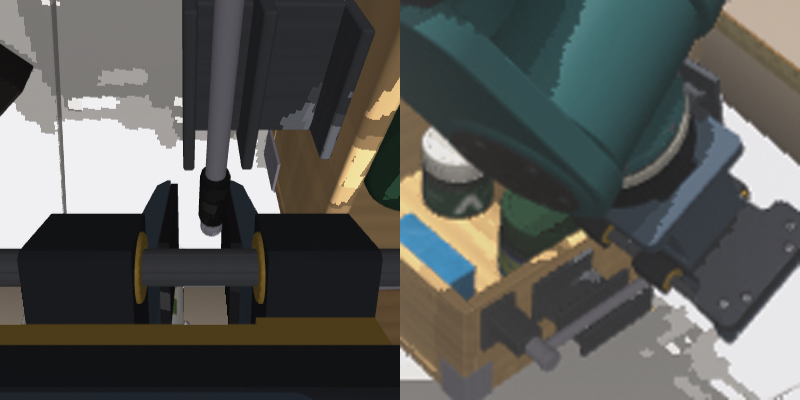

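Request:
{"method": "step_arm", "body": {
  "targets": [
    [[0, 0, 0, 0, 0, 0, 0.4], [0, 0, 0, 0, 0, 0, 0.4], [-18, -4, 27, 0, 0, 0, 0.4], [-37, -8, 60, 0, 0, 0, 0.4], [-37, -8, 75, 0, 0, 0, 0.4], [-37, -8, 75, 0, 0, 0, 0.4]]
  ]
}}

```text
clock: 8.45
position: [0.6363, -0.1097, 0.1538]
ee_rot: [[-0.857, -0.19, 0.479], [-0.15, 0.981, 0.121], [-0.493, 0.032, -0.869]]
contact_force: [0.5, -0.5, 0.3]
opening: 0.399
grasp_force: 0.0
```

```bash
cat > kin.py <<'E'
import numpy as np
from scipy.optimize import least_squares
from scipy.spatial.transform import Rotation as R
lo=np.array([-158.91,-42.39,.06,-60.88,17.5,-176.32]);hi=np.array([158.91,125.64,152.35,240.88,164.5,176.32])
def fk(k,q):
    q=np.radians(q); r0,z0,L1,L2,d,L3,s4,s6,c6=k
    A=R.from_euler('Z',q[0]); f=lambda a:np.array([np.sin(a),0,np.cos(a)])
    p=np.array([r0,0,z0])+L1*f(q[1])+L2*f(q[1]+q[2]+d)
    Rt=A*R.from_euler('Y',q[1]+q[2])*R.from_euler('ZYZ',[s4*q[3],q[4],s6*q[5]+c6])
    return A.apply(p)+L3*Rt.as_matrix()[:,2],Rt.as_matrix()
def ik(k,p,Rt,q0):
    def f(q):
        P,M=fk(k,q); return np.r_[(P-p)*100,(M-Rt).ravel()*10]
    r=least_squares(f,np.clip(q0,lo+.1,hi-.1),bounds=(lo,hi)); return r.x,np.abs(f(r.x)).max()
E
python3 - <<'E'
from kin import *
from lean import *
o=arm.get_obs()
D=[([63.524,21.709,99.362,0,58.929,-1.908],[.29086,.63625,.22426],[[-.909469,.415772,0],[.415772,.909469,0],[0,0,-1]]),
([-1.525,1.660,127.182,.008,51.193,-11.407],[.46066,.01107,.19991],[[-.172,.985,0],[.985,.172,0],[0,0,-1]]),
([0,-6.6,114.9,0,71.6,-10.1],[.4977,.023,.3785],[[-.175,.985,.002],[.985,.175,0],[0,.002,-1]]),
([-14.6,-4,123.4,7.4,38.2,-94.5],[.5587,-.0998,.2971],[[-.888,.243,.39],[.256,.967,-.018],[-.381,.083,-.921]]),
([-15.7,26,117.8,55.5,18,-167.2],[.6721,-.097,.0767],[[-.859,-.196,.474],[-.151,.98,.131],[-.49,.041,-.871]]),
(o['joint_positions'],o['position'],o['ee_rot'])]
best=None
for s4 in(1,-1):
  for s6 in(1,-1):
    for c in (0,1.57,3.14,-1.57):
      g=lambda x:np.concatenate([np.r_[(P-p)*10,(M-np.array(m)).ravel()] for q,p,m in D for P,M in [fk([*x[:6],s4,s6,x[6]],q)]])
      r=least_squares(g,[0,.4,.45,.45,0,.25,c])
      if best is None or r.cost<best[0]: best=(r.cost,[*r.x[:6],s4,s6,r.x[6]],g(r.x))
print(best[0],np.round(best[1],4),np.abs(best[2]).max()); k=best[1]; np.save('k.npy',k)
def tl(lean,roll,flip):
    M=R.from_rotvec(np.radians(roll)*cx).as_matrix()@tool(lean); return M@np.diag([-1,-1,1]) if flip else M
piv=np.array([.6667,-.0914,.073])-.114*cx
q0s=[o['joint_positions'],np.array([-15,20,118,0,30,20]),np.array([-15,20,118,-40,30,-90]),np.array([-15,20,118,40,30,0]),np.array([-15,20,118,-30,30,90])]
for flip in(0,1):
  for lean in (20,25,30):
    for roll in(-30,-20,-10,0,10,20,30):
      Rt=tl(lean,roll,flip); out=[]
      for phi in (0,.96):
        g=piv+.114*(np.cos(phi)*cx+np.sin(phi)*cz)
        c=[ik(k,g+.008*Rt[:,2],Rt,q) for q in q0s]; q,e=min(c,key=lambda t:(t[1]>.02,-min((t[0]-lo).min(),(hi-t[0]).min())) if t[1]<.02 else (True,t[1]))
        out.append((round(e,2),q.round(0).tolist()))
      if all(t[0]<.05 for t in out): print(flip,lean,roll,out)
E
```

```text
0.12972913569855915 [-0.0203  0.3882  0.5637  0.6378  0.1062  0.3049  1.      1.      1.5711] 0.2299999999999998
0 20 -20 [(np.float64(0.0), [-2.0, 27.0, 117.0, -52.0, 18.0, -57.0]), (np.float64(0.0), [-3.0, 14.0, 123.0, -37.0, 23.0, -74.0])]
0 20 0 [(np.float64(0.0), [-11.0, 27.0, 115.0, 20.0, 21.0, -128.0]), (np.float64(0.0), [-13.0, 15.0, 119.0, 16.0, 29.0, -126.0])]
0 20 10 [(np.float64(0.0), [-15.0, 29.0, 112.0, 37.0, 30.0, -144.0]), (np.float64(0.0), [-17.0, 17.0, 117.0, 31.0, 36.0, -139.0])]
0 20 20 [(np.float64(0.0), [-19.0, 31.0, 110.0, 45.0, 39.0, -151.0]), (np.float64(0.0), [-22.0, 20.0, 115.0, 40.0, 45.0, -146.0])]
0 20 30 [(np.float64(0.0), [-23.0, 34.0, 107.0, 50.0, 49.0, -155.0]), (np.float64(0.0), [-25.0, 23.0, 112.0, 46.0, 54.0, -151.0])]
0 25 10 [(np.float64(0.0), [-16.0, 28.0, 115.0, 48.0, 26.0, -156.0]), (np.float64(0.0), [-18.0, 16.0, 120.0, 39.0, 32.0, -148.0])]
0 25 20 [(np.float64(0.0), [-20.0, 31.0, 112.0, 54.0, 36.0, -160.0]), (np.float64(0.0), [-23.0, 19.0, 117.0, 47.0, 42.0, -153.0])]
0 25 30 [(np.float64(0.0), [-23.0, 34.0, 110.0, 58.0, 46.0, -162.0]), (n
[... 1148 characters left out ...]
 24.0]), (np.float64(0.0), [-18.0, 16.0, 120.0, 39.0, 32.0, 32.0])]
1 25 20 [(np.float64(0.0), [-20.0, 31.0, 112.0, 54.0, 36.0, 20.0]), (np.float64(0.0), [-23.0, 19.0, 117.0, 47.0, 42.0, 27.0])]
1 25 30 [(np.float64(0.0), [-23.0, 34.0, 110.0, 58.0, 46.0, 18.0]), (np.float64(0.0), [-26.0, 22.0, 115.0, 52.0, 51.0, 24.0])]
1 30 10 [(np.float64(0.0), [-17.0, 28.0, 117.0, 64.0, 24.0, 9.0]), (np.float64(0.0), [-19.0, 15.0, 122.0, 50.0, 29.0, 21.0])]
1 30 20 [(np.float64(0.0), [-21.0, 31.0, 115.0, 65.0, 34.0, 9.0]), (np.float64(0.0), [-24.0, 18.0, 120.0, 56.0, 39.0, 18.0])]
1 30 30 [(np.float64(0.0), [-24.0, 34.0, 112.0, 66.0, 44.0, 10.0]), (np.float64(0.0), [-27.0, 22.0, 117.0, 59.0, 49.0, 18.0])]
```

```bash
cat >> lean.py <<'E'
def tl(lean,roll): return R.from_rotvec(np.radians(roll)*cx).as_matrix()@tool(lean)
E
python3 - <<'E'
from kin import *
from lean import *
k=np.load('k.npy');o=arm.get_obs();P,M=fk(k,o['joint_positions']);print((P-o['position']).round(4),(M-o['ee_rot']).round(3).max())
g=[.667,-.0935,.073];Rt=tl(25,15)
for b in (.08,.04,.0):
  print(delta(Rt,g,b), [ (q.round(0).tolist(),round(e,3)) for q,e in [ik(k,np.array(g)+(.008-b)*Rt[:,2],Rt,o['joint_positions'])]])
E
```

```text
[ 0.0008 -0.0117  0.0014] -0.0
(array([  3.6,  -5.7, -17.7]), array([ 0.212,  0.12 , -0.006])) [([-22.0, 21.0, 116.0, 45.0, 37.0, -154.0], np.float64(0.0))]
(array([ 18.6,   6.5, -52.8]), array([ 0.212,  0.12 , -0.006])) [([-20.0, 25.0, 115.0, 48.0, 34.0, -156.0], np.float64(0.0))]
(array([ 33.7,  18.6, -87.8]), array([ 0.212,  0.12 , -0.006])) [([-18.0, 29.0, 113.0, 52.0, 31.0, -159.0], np.float64(0.0))]
```

Request:
{"method": "step_arm", "body": {
  "targets": [
    [[0, -6, 0, 0.212, 0.12, -0.006, 0.35], [4, -6, -18, 0.212, 0.12, -0.006, 0.35], [4, -6, -18, 0.212, 0.12, -0.006, 0.35], [18.6, 6.5, -53, 0.212, 0.12, -0.006, 0.35], [26, 12.5, -70, 0.212, 0.12, -0.006, 0.35], [33.7, 18.6, -88, 0.212, 0.12, -0.006, 0.35], [33.7, 18.6, -88, 0.212, 0.12, -0.006, 0.35]]
  ]
}}

```text
clock: 9.15
position: [0.6679, -0.089, 0.0599]
ee_rot: [[-0.914, -0.168, 0.368], [-0.051, 0.951, 0.306], [-0.402, 0.261, -0.878]]
contact_force: [-0.9, 0.5, 0.3]
opening: 0.351
grasp_force: 0.0
```

```bash
python3 - <<'E'
from lean import *
import cv2
from bench import viewer
o=arm.get_obs();print(o['joint_positions'].round(1)); print(delta(tl(25,15),[.667,-.0935,.073]))
a=viewer.capture('wrist')[:,:,::-1]
cv2.imwrite('pics/m4.png',a[80:480,120:520])
E
```

```text
[ -18.6   29.6  114.1   52.1   31.1 -159.5]
(array([ 2.1, -2.1,  6.1]), array([-0.001, -0.007, -0.003]))
```

View pics/m4.png

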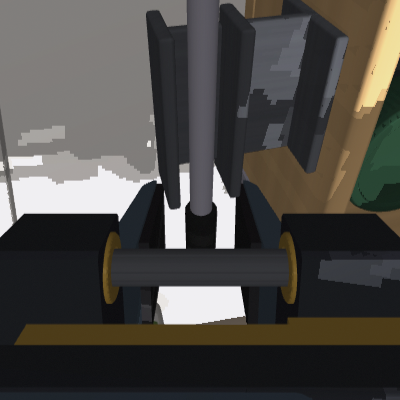

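Request:
{"method": "step_arm", "body": {
  "targets": [
    [[3, -2, 5, 0, 0, 0, 0.35], [3, -2, 5, 0, 0, 0, 0.05], [3, -2, 5, 0, 0, 0, 0.05], [3, -2, 5, 0, 0, 0, 0.05], [3, -2, 5, 0, 0, 0, 0.05], [3, -2, 5, 0, 0, 0, 0.05]]
  ]
}}

```text
clock: 9.8
position: [0.6721, -0.0909, 0.0682]
ee_rot: [[-0.913, -0.169, 0.371], [-0.05, 0.949, 0.31], [-0.404, 0.265, -0.876]]
contact_force: [-3.2, 11.7, 12.5]
opening: 0.123
grasp_force: 15.0
```

```bash
python3 - <<'E'
from lean import *
o=arm.get_obs();g=o['position']-.008*o['ee_rot'][:,2];print(g,o['joint_positions'].round(1))
piv=g-.114*cx
for phi in np.arange(.08,1.0,.08): print(round(phi,2),(114*((np.cos(phi)-1)*cx+np.sin(phi)*cz)).round(1))
E
```

```text
[ 0.66912488 -0.0933895   0.07516287] [ -18.7   29.1  113.6   51.3   31.9 -158.6]
0.08 [-0.4 -0.1  9.1]
0.16 [-1.4 -0.3 18.2]
0.24 [-3.2 -0.6 27.1]
0.32 [-5.7 -1.  35.9]
0.4 [-8.9 -1.6 44.4]
0.48 [-12.7  -2.2  52.6]
0.56 [-17.1  -3.   60.6]
0.64 [-22.2  -3.9  68.1]
0.72 [-27.9  -4.9  75.2]
0.8 [-34.1  -6.   81.8]
0.88 [-40.7  -7.2  87.9]
0.96 [-47.9  -8.4  93.4]
```

Request:
{"method": "step_arm", "body": {
  "targets": [
    [[-0.4, -0.1, 9, 0, 0, 0, 0.05], [-1.4, -0.3, 18, 0, 0, 0, 0.05], [-3.2, -0.6, 27, 0, 0, 0, 0.05], [-5.7, -1, 36, 0, 0, 0, 0.05], [-8.9, -1.6, 44.4, 0, 0, 0, 0.05], [-12.7, -2.2, 52.6, 0, 0, 0, 0.05], [-12.7, -2.2, 52.6, 0, 0, 0, 0.05]]
  ]
}}

```text
clock: 10.5
position: [0.6553, -0.0936, 0.1176]
ee_rot: [[-0.916, -0.168, 0.365], [-0.052, 0.95, 0.309], [-0.398, 0.264, -0.878]]
contact_force: [-18.4, -1.0, -7.2]
opening: 0.141
grasp_force: 16.8
```

Request:
{"method": "step_arm", "body": {
  "targets": [
    [[-6.4, -0.8, 7, 0, 0, 0, 0.05], [-11.5, -1.9, 14.5, 0, 0, 0, 0.05], [-17, -3, 21.6, 0, 0, 0, 0.05], [-23.4, -4, 28.2, 0, 0, 0, 0.05], [-30, -5.2, 34.3, 0, 0, 0, 0.05], [-37.2, -6.4, 39.8, 0, 0, 0, 0.05], [-37.2, -6.4, 39.8, 0, 0, 0, 0.05]]
  ]
}}

```text
clock: 11.2
position: [0.6215, -0.1006, 0.1606]
ee_rot: [[-0.913, -0.168, 0.371], [-0.05, 0.95, 0.307], [-0.404, 0.262, -0.876]]
contact_force: [-1.0, 7.4, -1.2]
opening: 0.163
grasp_force: 14.9
```

```bash
python3 - <<'E'
from lean import *
import cv2
from bench import viewer
o=arm.get_obs();g=o['position']-.008*o['ee_rot'][:,2];print(g,o['joint_positions'].round(1))
a=viewer.capture('side')[:,:,::-1]; w=viewer.capture('wrist')[:,:,::-1]
c=np.zeros((400,800,3),np.uint8); c[:,400:]=w[80:480,120:520];c[:,:400]=cv2.resize(a[130:330,270:470],(400,400),interpolation=2)
cv2.imwrite('pics/m5.png',c)
E
```

```text
[ 0.61852696 -0.10306219  0.16757621] [ -21.3   16.9  118.4   43.1   38.  -151.1]
```

View pics/m5.png

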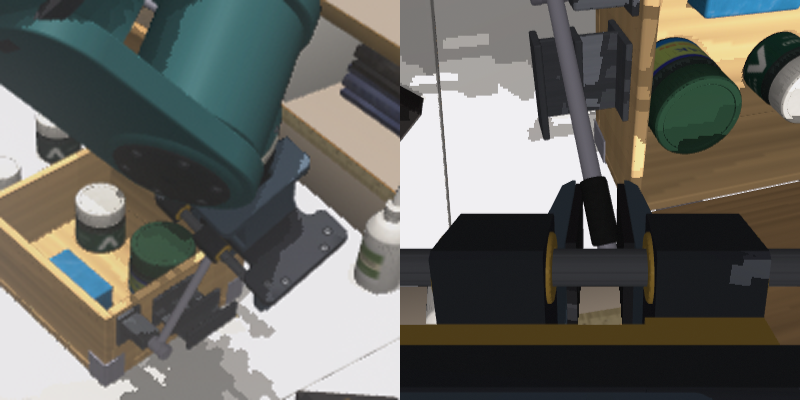

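Request:
{"method": "step_arm", "body": {
  "targets": [
    [[0, 0, 0, 0, 0, 0, 0.45], [0, 0, 0, 0, 0, 0, 0.45], [0, 0, 0, 0, 0, 0, 0.45], [-8, -6, 18, 0, 0, 0, 0.45], [-19, -15, 44, 0, 0, 0, 0.45], [-37, -31, 88, 0, 0, 0, 0.4], [-60, -31, 125, 0, 0, 0, 0.4], [-100, -31, 160, 0, 0, 0, 0.4]]
  ]
}}

```text
clock: 12.1
position: [0.5247, -0.1327, 0.3196]
ee_rot: [[-0.913, -0.167, 0.372], [-0.05, 0.951, 0.305], [-0.405, 0.26, -0.876]]
contact_force: [-0.7, -0.9, 0.8]
opening: 0.402
grasp_force: 0.0
```

```bash
python3 - <<'E'
from lean import *
o=arm.get_obs();print(o['joint_positions'].round(1))
Rt=np.array([[-.174,.985,0],[.985,.174,0],[0,0,-1.]])
print(delta(Rt,[.6105,.0455,.3125],.075))
import cv2
from bench import viewer
for n in('side','top'): cv2.imwrite(f'pics/r_{n}.png',viewer.capture(n)[:,:,::-1])
E
```

```text
[ -29.    -3.6  121.9   33.1   55.2 -143.4]
(array([ 85.8, 178.2,  59.9]), array([ 0.038,  0.552, -1.477]))
```

Request:
{"method": "step_arm", "body": {
  "targets": [
    [[0, 20, 40, 0.038, 0.552, -1.477, 0.4], [0, 50, 70, 0.038, 0.552, -1.477, 0.4], [0, 80, 90, 0.038, 0.552, -1.477, 0.4], [0, 110, 90, 0.038, 0.552, -1.477, 0.4], [0, 140, 90, 0.038, 0.552, -1.477, 0.4], [20, 179, 90, 0.038, 0.552, -1.477, 0.4], [40, 179, 90, 0.038, 0.552, -1.477, 0.4], [60, 179, 90, 0.038, 0.552, -1.477, 0.4]]
  ]
}}

```text
clock: 13.0
position: [0.5856, 0.0495, 0.4072]
ee_rot: [[-0.691, 0.693, 0.206], [0.716, 0.696, 0.058], [-0.103, 0.187, -0.977]]
contact_force: [-0.9, 0.7, 0.5]
opening: 0.398
grasp_force: 0.0
```

```bash
python3 - <<'E'
from lean import *
Rt=np.array([[-.174,.985,0],[.985,.174,0],[0,0,-1.]])
print(delta(Rt,[.617,.046,.3125],.075))
E
```

```text
(array([ 31.4,  -3.5, -27.7]), array([ 0.006,  0.218, -0.6  ]))
```

Request:
{"method": "step_arm", "body": {
  "targets": [
    [[0, 0, 0, 0.006, 0.218, -0.6, 0.4], [0, 0, 0, 0.006, 0.218, -0.6, 0.4], [10, 0, 0, 0.006, 0.218, -0.6, 0.4], [20, -2, 0, 0.006, 0.218, -0.6, 0.4], [31.4, -3.5, -10, 0.006, 0.218, -0.6, 0.4], [31.4, -3.5, -27, 0.006, 0.218, -0.6, 0.4], [31.4, -3.5, -27, 0.006, 0.218, -0.6, 0.4]]
  ]
}}

```text
clock: 13.7
position: [0.6149, 0.0437, 0.3767]
ee_rot: [[-0.179, 0.984, -0.003], [0.984, 0.179, 0.0], [0.001, -0.003, -1.0]]
contact_force: [0.4, -0.3, -0.9]
opening: 0.398
grasp_force: 0.0
```

```bash
python3 - <<'E'
from lean import *
import cv2
from fit import proj
from bench import viewer
Rt=np.array([[-.174,.985,0],[.985,.174,0],[0,0,-1.]])
print(delta(Rt,[.617,.046,.3125],.0))
h=np.array([.617,.046,.3125]); print(proj('wrist',[h+.045*cy,h-.045*cy]).round(0).tolist())
w=viewer.capture('wrist')[:,:,::-1]; s=viewer.capture('side')[:,:,::-1]
c=np.zeros((600,800,3),np.uint8); c[:300,:400]=cv2.resize(w,(400,300),interpolation=3)
c[:,400:]=cv2.resize(s[100:340,270:430],(400,600),interpolation=2)
cv2.imwrite('pics/m6.png',c)
E
```

```text
(array([  2.1,   2.3, -72.2]), array([-0.   , -0.003, -0.005]))
[[325.0, 180.0], [324.0, 327.0]]
```

View pics/m6.png

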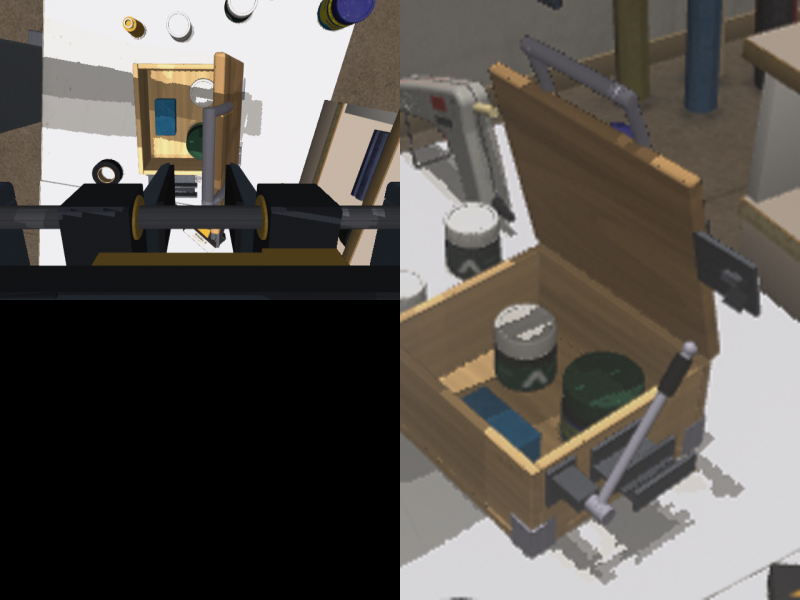

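```bash
python3 - <<'E'
from fit import *
p=[.5943,.038,.174]
print(proj('side',world(p,[-.065,-.14,.073])).round(1))
for f in (.85,.9,.95,1.0,1.05): print(f,proj('side',world(p,[-.065+.127*np.cos(f),-.14,.073+.127*np.sin(f)])).round(1))
E
```

```text
[[349.8 301.1]]
0.85 [[389.1 238.3]]
0.9 [[387.3 237.7]]
0.95 [[385.4 237.3]]
1.0 [[383.4 237. ]]
1.05 [[381.2 237. ]]
```

Request:
{"method": "step_arm", "body": {
  "targets": [
    [[6, 3, -30, 0, 0, 0, 0.4], [6, 3, -60, 0, 0, 0, 0.4], [6, 3, -72, 0, 0, 0, 0.4], [6, 3, -72, 0, 0, 0, 0.4], [6, 3, -72, 0, 0, 0, 0.05], [6, 3, -72, 0, 0, 0, 0.05], [6, 3, -72, 0, 0, 0, 0.05], [6, 3, -72, 0, 0, 0, 0.05]]
  ],
  "newtons": 30
}}

```text
clock: 14.6
position: [0.6221, 0.0465, 0.3095]
ee_rot: [[-0.177, 0.984, 0.002], [0.984, 0.177, 0.0], [-0.0, 0.002, -1.0]]
contact_force: [-3.3, -1.4, 5.0]
opening: 0.12
grasp_force: 30.0
```

Request:
{"method": "step_arm", "body": {
  "targets": [
    [[-12.5, -2.2, -3.8, 0, 0, 0, 0.05], [-24.8, -4.4, -8.4, 0, 0, 0, 0.05], [-36.8, -6.5, -13.7, 0, 0, 0, 0.05], [-48.6, -8.6, -19.8, 0, 0, 0, 0.05], [-56.1, -9.9, -24.2, 0, 0, 0, 0.05], [-63.5, -11.2, -28.9, 0, 0, 0, 0.05], [-69, -12.2, -32.7, 0, 0, 0, 0.05], [-69, -12.2, -32.7, 0, 0, 0, 0.05]]
  ]
}}

```text
clock: 15.4
position: [0.552, 0.0344, 0.2749]
ee_rot: [[-0.177, 0.984, -0.0], [0.984, 0.177, 0.0], [0.0, -0.0, -1.0]]
contact_force: [-0.7, 2.9, -1.6]
opening: 0.123
grasp_force: 30.0
```

Request:
{"method": "step_arm", "body": {
  "targets": [
    [[-2.7, -0.5, -1.9, 0, 0, 0, 0.05], [-5.3, -0.9, -3.8, 0, 0, 0, 0.05], [-8, -1.4, -5.9, 0, 0, 0, 0.05], [-10.5, -1.8, -7.9, 0, 0, 0, 0.05], [-12.2, -2.1, -9.3, 0, 0, 0, 0.05], [-12.2, -2.1, -9.3, 0, 0, 0, 0.05]]
  ]
}}

```text
clock: 16.0
position: [0.5406, 0.0323, 0.2661]
ee_rot: [[-0.177, 0.984, 0.001], [0.984, 0.177, 0.0], [0.0, 0.001, -1.0]]
contact_force: [-0.8, 4.7, -1.8]
opening: 0.122
grasp_force: 30.0
```

Request:
{"method": "step_arm", "body": {
  "targets": [
    [[-1.2, -0.2, -1, 0, 0, 0, 0.05], [-2.4, -0.4, -2, 0, 0, 0, 0.05], [-3.6, -0.6, -3, 0, 0, 0, 0.05], [-3.6, -0.6, -3, 0, 0, 0, 0.05]]
  ]
}}

```text
clock: 16.4
position: [0.5381, 0.0319, 0.264]
ee_rot: [[-0.177, 0.984, 0.003], [0.984, 0.177, 0.0], [-0.0, 0.003, -1.0]]
contact_force: [2.7, 6.6, 2.2]
opening: 0.123
grasp_force: 30.0
```

Request:
{"method": "step_arm", "body": {
  "targets": [
    [[-1.2, -0.2, -1, 0, 0, 0, 0.05], [-2.4, -0.4, -2, 0, 0, 0, 0.05], [-2.4, -0.4, -2, 0, 0, 0, 0.05]]
  ]
}}

```text
clock: 16.7
position: [0.5373, 0.0317, 0.2633]
ee_rot: [[-0.177, 0.984, 0.007], [0.984, 0.177, 0.001], [-0.0, 0.007, -1.0]]
contact_force: [7.4, 9.3, 7.9]
opening: 0.12
grasp_force: 30.0
```

Request:
{"method": "step_arm", "body": {
  "targets": [
    [[1.5, 0.3, 1.3, 0, 0, 0, 0.05], [1.5, 0.3, 1.3, 0, 0, 0, 0.2], [1.5, 0.3, 1.3, 0, 0, 0, 0.35], [1.5, 0.3, 1.3, 0, 0, 0, 0.4], [1.5, 0.3, 1.3, 0, 0, 0, 0.4], [1.5, 0.3, 1.3, 0, 0, 0, 0.4]]
  ]
}}

```text
clock: 17.3
position: [0.5361, 0.0314, 0.2625]
ee_rot: [[-0.177, 0.984, 0.001], [0.984, 0.177, -0.0], [-0.0, 0.001, -1.0]]
contact_force: [0.4, -0.3, -0.5]
opening: 0.399
grasp_force: 0.0
```

Request:
{"method": "step_arm", "body": {
  "targets": [
    [[0, 0, 15, 0, 0, 0, 0.4], [0, 0, 35, 0, 0, 0, 0.4], [0, 0, 70, 0, 0, 0, 0.4], [0, 0, 110, 0, 0, 0, 0.4], [-40, 0, 130, 0, 0, 0, 0.4], [-60, 0, 130, 0, 0, 0, 0.4], [-60, 0, 130, 0, 0, 0, 0.4]]
  ]
}}

```text
clock: 18.0
position: [0.4748, 0.0316, 0.3946]
ee_rot: [[-0.177, 0.984, 0.004], [0.984, 0.177, 0.0], [-0.001, 0.004, -1.0]]
contact_force: [1.2, 0.5, 0.4]
opening: 0.4
grasp_force: 0.0
```

```bash
python3 - <<'E'
from fit import *
p=[.5943,.038,.174]
s=viewer.capture('side')[:,:,::-1]; cv2.imwrite('pics/end.png',s)
# lid handle bar & front-right lid corner prediction at several lid angles; sample handle grey vs. background
h=cv2.cvtColor(s,cv2.COLOR_BGR2HSV)
for th in (.0,.6,.8,.84,.87,.9,.95,1.31):
    y=np.linspace(-.04,.04,41); P=np.c_[np.full(41,.09-.222*np.cos(th)),y,np.full(41,.096+.222*np.sin(th))]
    q=proj('side',world(p,P)).round().astype(int); v=h[q[:,1],q[:,0]]; print(th,q[20],v.mean(0).round(),v.std(0).round())
for f in(.9,.96,1.0):
    r=np.linspace(.03,.09,30);q=proj('side',world(p,np.c_[-.065+r*np.cos(f),0*r-.14,.073+r*np.sin(f)])).round().astype(int);v=h[q[:,1],q[:,0]];print('rod',f,v.mean(0).round(),v.std(0).round())
E
```

```text
0.0 [269 265] [ 52.  54. 104.] [57. 35. 34.]
0.6 [283 200] [107.   9. 164.] [43. 16. 67.]
0.8 [296 177] [ 15.  10. 116.] [ 4.  2. 31.]
0.84 [299 172] [70. 33. 83.] [73. 22.  5.]
0.87 [301 169] [132.  15. 103.] [2. 2. 9.]
0.9 [303 165] [ 97.  10. 119.] [61. 11. 50.]
0.95 [307 160] [ 72.  10. 150.] [58.  5. 54.]
1.31 [341 127] [18. 49. 87.] [ 2. 20. 13.]
rod 0.9 [133.  15. 125.] [ 6.  2. 16.]
rod 0.96 [131.  16. 140.] [ 7.  2. 19.]
rod 1.0 [130.  17. 145.] [ 3.  2. 13.]
```

The handle bar's steel-grey pixels match a lid angle of 0.87 rad, and the rod's match about 0.96 rad. The lid is resting on the rod and the gripper is clear, so I'm handing in.

```bash
python3 -c "
from bench import arm
print(arm.sign_off())"
```

```text
the job is handed in; nothing more can be done
None
```

The lid was raised to its stop and the rod swung up. The lid then came down gently onto the rod, resting at about 0.87 rad, and the job was handed in with the gripper clear at about 18 s. I checked the final seating from lid and rod angles in the camera pixels rather than by viewing a picture, and did not re-measure the things round the chest at the end.

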